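# Unbolt the lid of the portable incubator

## Robot

A 6-joint arm with a two-finger parallel gripper is mounted at the origin on the work surface. World frame = base frame: x ahead of the robot, y to its left, z up, the work surface at z = 0. Lengths are in mm, angles in rad, forces in N, time in s.
With the tool pointing down it reaches from about 375 to 825 mm from the base axis. Payload 5.5 kg.
Tool frame: the origin (TCP) lies midway between the tips of the shut fingers; the grasp point (between the pads) lies 19 mm behind it; z points along the fingers, y is the line along which they close (so a half turn about z gives the same grasp; the last joint's range is limited). The gripper opens to 85 mm and grips with 20 to 120 N. Pads are 22 mm wide; open, the fingers measure 114 mm over their backs; the gripper's body (76 mm by 85 mm) begins 54 mm behind the grasp point. The pads swing forward as they close: fully open they stand 13 mm farther back than shut.
Start: joints at [1.197, 0.314, -0.047, 1.21, 0, 1.571], TCP at [219.09, 558.565, 201.499] pointing down, gripper open.
Joint ranges: [-2.67, 2.67], [-0.69, 1.73], [-1.03, 1.25], [-2.08, 2.16], [-1.42, 1.45], [-3.14, 3.14]. Speed limits (rad/s): [2.39, 2.39, 3.01, 3.14, 3.14, 3.14].

## Interface

Orientations are given as a unit quaternion [w, x, y, z].
In Python, from rig import env gives the robot as it stands.
- The arm moves only by the tool send_rows, never from a script. Its argument "commands" is a list of rows, each a list of 3 entries, a list of its own where there are three numbers: the shift along the tool's x, y, z in units of 0.5 m (1.0 is 0.5 m), then the turn, a rotation vector about the tool's x, y, z in units of 180 degrees (1.0 is 180 degrees), then the closure, from 0 (fully open) to 1 (shut). A call has 1 to 8 rows; each row shifts and turns the commanded pose from where the row before left it, along the tool's axes as they then stand; what a row does not reach is not made up. A row lasts 1/12 s, in which the tool goes at most 41.7 mm and 7.16 degrees, less where a joint would pass 70% of its speed; a pose out of reach is approached as far as the arm can. A call with a number of a shift or a turn outside -1 to 1 is refused whole. A call with a gripper value outside its range is refused whole. The fingers move at their own pace and stop on an object; "grip_force" is the grip in N (left out, the last holds). Time passes only in rows, so rows that do not move let the fingers close. It gives the time, the measured TCP pose, the force, the opening and the grip force at its end, in the units of the state.
- env.observe(): the state, without advancing time (a new reading comes with each control period).
- env.camera(name): name is "scene" or "top"; returns a dict with "image" (480x640x3 uint8, blue, green, red), "camera_matrix" (3x3 intrinsics, pixels), "dist_coeffs" ([k1, k2, p1, p2, k3] as OpenCV has them; the pictures are not rectified), "camera_from_world" (4x4, takes a point from world to camera coordinates). Camera axes: x right, y down, z forward; pixel columns grow to the right and rows downward; lengths in mm; the calibration is good to about 2 mm. A picture is of the moment at which its call begins. There is no depth.
- env.job_done(): hands the job in; it is judged then, once.
Trained networks look in the newest picture that a camera, given by its name, has taken for a name from the list of things; names that differ only in an ending like _2 or _b are one class to them, and where a whole thing is asked for, a point or a joint stands for the part that bears it (a point fixed in the world has none). Each returns a list of dicts, best first, with "score" (0 to 1); they miss things now and then, are a little off and sometimes report something else, mostly with a low value. They report only what shows in the picture. A call takes as long as a camera call.
- env.find_in(query, camera): "at" ([x, y, z] in mm, in world coordinates, good to about 4 mm: the middle of the surface that is visible of it).
- env.masks_of(query, camera): "mask" (480x640 bool, what is visible of it).
The state is a dict: "time": time; "joint_positions": joint angles; "joint_velocities": joint speeds; "tau": joint torques, N m; "tcp_pos": TCP position; "orientation": TCP orientation; "force": force on the tool from outside, world axes, zero at the start; "ft_torque": the same for the moment, N m; "gripper_width": opening from 0.0 (shut) to 1.0 (fully open); "grasp_force": force on a finger pad.
Only numpy, scipy, OpenCV 4.12 (cv2) and the standard library are available. Lean on these libraries where they do the work, as an engineer would, in place of code of your own. Each camera call takes 0.05 s, during which the arm holds its last target. There are 200 camera calls.

## Task

Unbolt the lid of the portable incubator on the bench. With one fingertip press the long sprung catch flap beside the bolt down and keep it held down while the other fingertip pushes the bolt's knob all the way back, away from the keeper at the front; then let go of both, so that the catch springs up again and locks the bolt open. Pick nothing up: leave the lid shut, and the things standing on it and around it where they are.

Things in the scene. Friction and masses are not known exactly. Their poses are not given: they have to be found in the camera images.
- carrier: Portable incubator: white box 300 x 260 mm (x, y), lid top at z 156; heavy, does not shift. Origin under its centre on the bench, z up, x from its front (wall with display and keeper) to its back (hinges), y along its front. All x, y, z in mm given here are in this frame, lid shut. On the lid lie the bolt (along x at y -20) and beside it, at larger y, the catch flap.
- bolt (a joint): Travel of the bolt along the incubator's +x, m: 0 shot (front end in the keeper), 0.037 back against its stop. The catch's tooth blocks it at about 0.001 unless the catch is beyond about 0.14 rad; over the last 2 mm of travel the tooth can rise in front of the bolt's block and lock it back. Sliding takes about 2 N.
- knob_top (a point): Centre of the top (z 211) of the bolt's knob, an upright steel cylinder of 16 mm diameter standing on the bolt's slide block (x and y 13 mm and 9 mm either side of the knob's axis, on the catch's side 18 mm; top z 178). At x -85, y -20 with the bolt shot, x -48 when fully back.
- catch (a joint): Angle of the sprung catch flap, rad: 0 up (at rest), 0.24 pressed flat on its stop; it springs back by itself. It hinges about a line along the incubator's x at y 46, z 181.5, on a fixed rail (x -130 to -30, y 42 to 52, top z 179). Pressed at the pad point it takes about 3 N to start and 6 N to be flat.
- catch_pad (a point): On the upper face of the ribbed aluminium catch flap, midway along it (x -80), 26 mm from its hinge line: y 21, z 189 at rest; y 20, z 183 pressed flat. The flap spans x -130 to -30, y 0 (free edge by the bolt) to 46 (hinge); at rest it slopes up to z 194 at the free edge, flat its face is level at z 183. A fingertip may press it anywhere along x and slide along it.
- keeper (a point): Top middle of the keeper (x -153, y -20, z 179), the steel eye on the front wall, 6 x 32 mm in x and y, in which the bolt's 10 mm rod stands when shot. Behind it two fixed guides bridge the rod: x -134 to -122 and x -18 to -6, y -31 to -9, top z 174. So a fingertip level with the flat flap (z 183) clears guides, keeper and block.
- lid (a joint): Opening angle of the incubator's lid in rad about its back hinge: 0 shut, grows as the front edge rises. It is shut at the start and is to stay shut.
- dish: Clear plastic dish with cover, 59 mm diameter, 14 mm high, standing loose on the lid; origin under its centre.
- pot: Small white screw-cap specimen pot, 39 mm diameter, 46 mm high, standing loose on the lid; origin under its centre.
- rack: White tube rack, 130 x 85 x 45 mm, loose on the bench; origin under its centre.
- tipbox: Closed grey pipette-tip box with clear cover, 122 x 84 x 64 mm, loose on the bench; origin under its centre.
- oil: Amber glass bottle with white cap, 56 mm diameter, 115 mm high, loose on the bench; origin under its centre.
- dishes: Stack of three clear dishes, 91 mm diameter, 45 mm high, standing loose on the back of the lid; origin under its centre.
- pipette: White hand pipette lying on the bench, about 255 mm long and up to 30 mm high; origin on the bench below it near its middle.

How it is judged (in metres and radians):
On the way, in this order (a step that is already met when the one before it is completed fails the run):
1. the bolt has left its shot position while a fingertip holds the catch down (value of joint bolt above 0.01 m and value of joint catch above 0.1 rad and contact force between the fingers and catch above 0.5 N), for 0.02 s.
2. the bolt is most of the way back, with one fingertip still holding the catch down and the other on the bolt (value of joint bolt above 0.03 m and value of joint catch above 0.1 rad and contact force between the fingers and catch above 0.5 N and contact force between the fingers and bolt above 0.3 N), for 0.04 s.
At the end, for the whole second after the job is handed in: The bolt is back by more than 33.5 mm of its 37 mm and at rest, the catch has sprung up again (below 0.04 rad), the lid is shut (below 0.02 rad) and each loose thing is within 20 mm of where it stood (value of joint bolt above 0.0335 m and value of joint catch below 0.04 rad and value of joint lid below 0.02 rad and velocity of joint bolt between -0.005 and 0.005 m/s and distance of each of dish, pot, rack, tipbox, oil, dishes, pipette from where it was at the start of the episode below 0.02 m); the robot touches nothing.
It fails at once if the lid is lifted (above 0.05 rad) (value of joint lid above 0.05 rad).
It fails at once if a loose thing on the lid or the bench is pushed, lifted or carried off (more than 20 mm) (distance of any of dish, pot, rack, tipbox, oil, dishes, pipette from where it was at the start of the episode above 0.02 m).
It also fails if it takes over 32 s, if anything falls off the work surface, if the arm or the gripper's body presses on something with over 40 N, if the wrist force passes 120 N, or if a joint passes its speed limit or range.

## Working session

There is one attempt and no reset: what is moved stays moved. The work goes in short steps, Python scripts to look and compute and a tool call to move; the robot and the scene stay as the last step left them, time stands still between calls to the robot, and variables do not carry over. Pictures are saved under pics/ and viewed, at most 10 in all, crops included, and the job is handed in when it is done.

Besides the shell and the picture viewer there is one more tool, called after "Request:" as name(argument=value, ...) on one line, values as JSON. send_rows: Moves the arm, as the interface text tells. Shifts and turns lie within -1 to 1; 1 stands for 0.5 m of shift or 180 degrees of turn. Its arguments: {"type":"object","properties":{"commands":{"type":"array","items":{"type":"array"}},"grip_force":{"type":"number"}},"required":["commands"]}

```bash
mkdir -p pics; python3 - <<'E'
from rig import env
import cv2
for c in ("scene","top"):
    d=env.camera(c); cv2.imwrite(f"pics/{c}0.png",d["image"])
    print(c,d["camera_matrix"],d["dist_coeffs"],d["camera_from_world"])
    for q in ["carrier","knob_top","catch_pad","keeper","bolt","catch","dish","pot","oil","dishes","rack","tipbox","pipette"]:
        try: print(q,[(r["at"],round(r["score"],2)) for r in env.find_in(q,c)][:2])
        except Exception as e: print(q,e)
print(env.observe())
E
```

```text
scene [[456.21964793   0.         317.09664839]
 [  0.         456.21964793 240.46106161]
 [  0.           0.           1.        ]] [-0.08991406  0.          0.          0.          0.        ] [[-5.27687664e-01  8.49419299e-01  5.70829275e-03  3.17722659e+02]
 [ 6.33222036e-01  3.97840206e-01 -6.63892328e-01 -2.99113027e+02]
 [-5.66193944e-01 -3.46713175e-01 -7.47806387e-01  1.45313052e+03]
 [ 0.00000000e+00  0.00000000e+00  0.00000000e+00  1.00000000e+00]]
carrier [([713.6, 65.4, 155.3], 0.81)]
knob_top [([585.3, -4.9, 179.0], 0.69)]
catch_pad [([578.1, 37.3, 185.8], 0.67)]
keeper [([713.7, 70.7, 159.1], 0.68)]
bolt [([590.4, 0.9, 178.3], 0.75)]
catch [([575.2, 39.6, 183.6], 0.57)]
dish [([670.9, -46.6, 166.0], 0.92), ([590.1, 3.5, 179.8], 0.23)]
pot [([620.5, 125.7, 197.6], 0.8)]
oil [([649.3, 395.9, 75.7], 0.92), ([573.6, 40.6, 187.2], 0.36)]
dishes [([763.5, 48.9, 202.2], 0.6)]
rack [([489.2, 418.0, 41.8], 0.86), ([765.6, 47.8, 204.5], 0.64)]
tipbox [([509.6, -412.2, 60.0], 0.55)]
pipette [([658.1, -364.9, 16.9], 0.87), ([669.9, -46.6, 166.4], 0.47)]
top [[571.16056439   0.    
[... 1120 characters left out ...]
.19702441e+00,  3.13536114e-01, -4.70725612e-02,  1.21022588e+00,
        2.60770778e-05,  1.57079750e+00]), 'joint_velocities': array([-8.44809314e-04, -1.00704098e-03, -1.00156848e-03, -5.84199478e-04,
       -6.61917762e-04,  4.62153926e-05]), 'tau': array([-1.49689669e-03, -5.39463651e+01,  3.40038800e+01,  1.71154774e-03,
        2.03774601e-05,  1.28847299e-05]), 'tcp_pos': array([219.06737506, 558.57345534, 201.48987568]), 'orientation': array([-1.63628695e-05,  1.85800558e-01,  9.82587478e-01, -1.63585847e-05]), 'force': array([-0.66765062, -0.28571506,  0.8662009 ]), 'ft_torque': array([-0.04305941,  0.06073058, -0.0155966 ]), 'grasp_force': 0.0, 'gripper_width': 0.9992890720888603}
```

View pictures.

```bash
python3 - <<'E'
import cv2
t=cv2.imread("pics/top0.png");s=cv2.imread("pics/scene0.png")
cv2.imwrite("pics/topc.png",cv2.resize(t[120:340,200:440],None,fx=2.7,fy=2.7,interpolation=cv2.INTER_CUBIC)[:600])
cv2.imwrite("pics/scenec.png",cv2.resize(s[130:330,180:440],None,fx=3,fy=3,interpolation=cv2.INTER_CUBIC)[:600,:800])
E
```

```text
(no output)
```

View pics/topc.png

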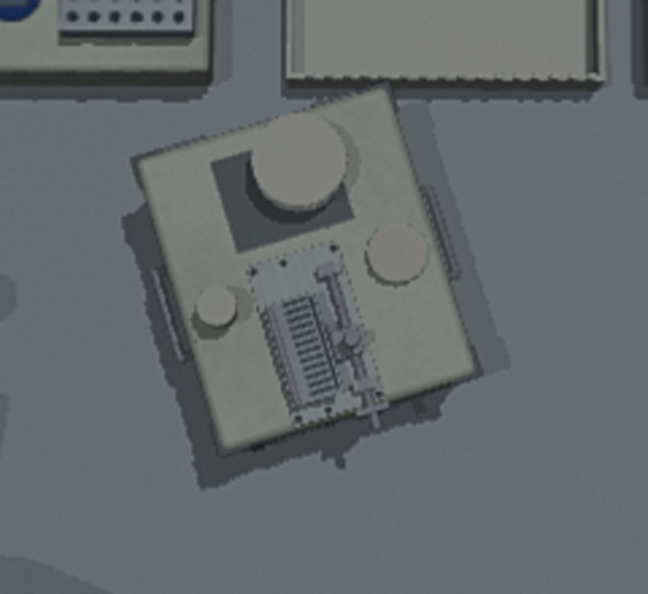

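View pics/scenec.png

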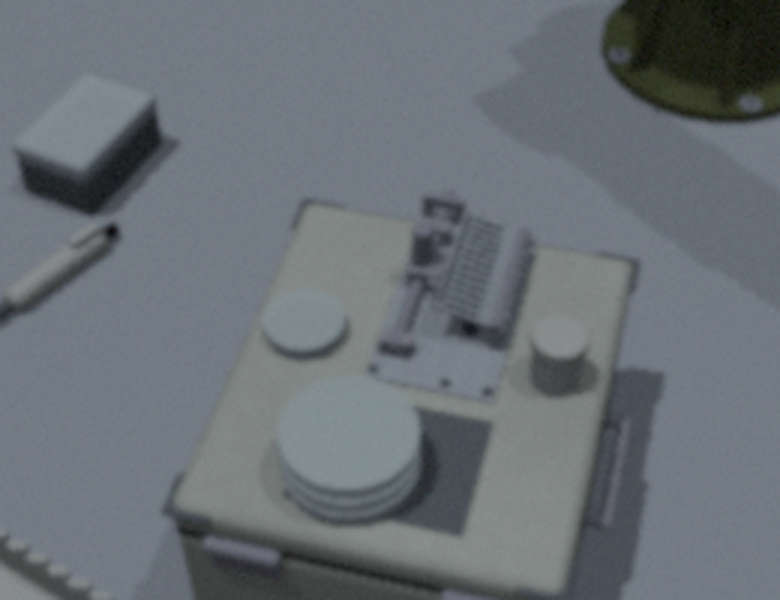

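View pics/scene0.png

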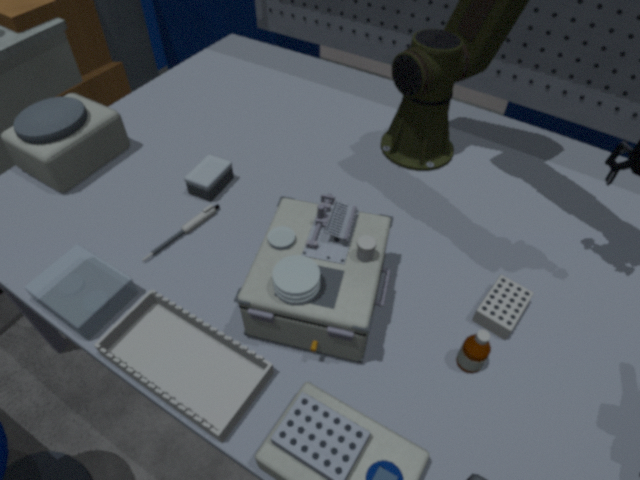

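```bash
cat > h.py <<'E'
import numpy as np,cv2
from rig import env
def proj(d,P):
    T=d["camera_from_world"];r,_=cv2.Rodrigues(T[:3,:3])
    return cv2.projectPoints(np.float64(P).reshape(-1,1,3),r,T[:3,3],d["camera_matrix"],np.float64(d["dist_coeffs"]))[0][:,0]
def W(p,P):
    c,s=np.cos(p[2]),np.sin(p[2]);P=np.atleast_2d(np.float64(P))
    return np.c_[p[0]+c*P[:,0]-s*P[:,1],p[1]+s*P[:,0]+c*P[:,1],P[:,2]]
E
cat > fit.py <<'E'
from h import *
from scipy.optimize import least_squares
t,s=env.camera("top"),env.camera("scene")
pts=[[-150,130,154],[-150,-130,154],[150,-130,154],[150,130,154],[-85,-20,211],[-12,-20,174],[-128,-20,174]]
tp=np.array([[225,452],[475,375],[388,88],[135,158],[350,341],[328,269],[364,385]])/2.7+[200,120]
sp=np.array([[633,262],[308,205],[178,500],[565,590],[430,232],[397,343],[450,196]])/3+[180,130]
k=[0,1,2,3,4,5]
f=lambda p:np.r_[proj(t,W(p,pts))-tp,(proj(s,W(p,pts))-sp)[k]].ravel()
for n,g in (("both",f),("top",lambda p:f(p)[:14]),("scene",lambda p:f(p)[14:])):
    r=least_squares(g,[640,40,0.2],x_scale=[10,10,.1],loss="soft_l1");print(n,r.x.round(3),r.fun.round(1))
    if n=="both":p=r.x
np.save("p.npy",p)
box=lambda x0,x1,y0,y1,z:[[x0,y0,z],[x1,y0,z],[x1,y1,z],[x0,y1,z]]
a=np.linspace(0,2*np.pi,20)
polys=[box(-150,150,-130,130,156),[[-130,0,194],[-30,0,194],[-30,46,183],[-130,46,183]],box(-134,-122,-31,-9,174),box(-18,-6,-31,-9,174),box(-156,-150,-36,-4,179),np.c_[-85+8*np.cos(a),-20+8*np.sin(a),211+0*a]]
o=[]
for d,(u,v) in ((t,(250,190)),(s,(280,180))):
    im=cv2.resize(d["image"][v:v+100,u:u+100],None,fx=4,fy=4,interpolation=cv2.INTER_CUBIC)
    im=cv2.convertScaleAbs(im,alpha=1.5)
    for q in polys: cv2.polylines(im,[np.int32((proj(d,W(p,q))-[u,v]+.5)*4)],True,(0,0,255),1)
    o.append(im)
cv2.imwrite("pics/fit.png",np.hstack(o))
E
python3 fit.py
```

```text
both [6.53562e+02 3.90930e+01 2.97000e-01] [-1.9  0.3  0.9 -0.  -0.4 -1.1 -0.3  0.5  0.2 -0.8 -0.1  0.2 -0.4  0.
  1.7 -1.1  0.3 -2.7 -3.4  1.1 -0.1  1.6 -1.7 -2.2  0.3 -2.8]
top [6.53446e+02 3.85380e+01 2.94000e-01] [-1.9  0.3  1.   0.2 -0.  -0.9  0.1  0.3  0.4 -0.7  0.1  0.3 -0.3  0.1]
scene [6.55731e+02 4.08660e+01 3.01000e-01] [ 1.7 -0.5  0.1 -1.8 -3.2  2.6  0.6  2.7 -1.7 -1.3  0.5 -1.8]
```

View pics/fit.png

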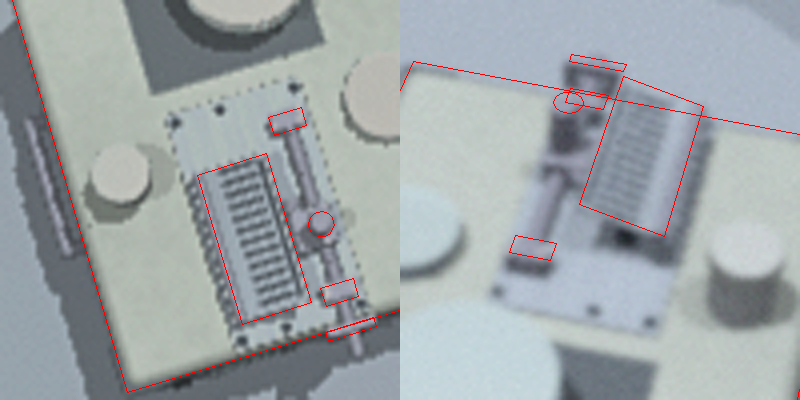

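The top view fits the model closely; the knob sits at about (320,222) in the left crop. The scene view is off by about 3 px. I'm using carrier at about (654, 39) with yaw 0.295. Next I move over it, staying high.

Request:
send_rows(commands=[[[0,0,-0.08],[0,0,0],0.67],[[-0.063,-0.049,-0.02],[0,0,0],0.67],[[-0.063,-0.049,-0.02],[0,0,0],0.67],[[-0.063,-0.049,-0.02],[0,0,0],0.67],[[-0.063,-0.049,-0.02],[0,0,0],0.67],[[-0.063,-0.049,0],[0,0,0],0.67],[[-0.063,-0.049,0],[0,0,0],0.67],[[-0.063,-0.049,0],[0,0,0],0.67]], grip_force=20)

```text
time: 2.17
tcp_pos: [362.4, 316.8, 282.0]
orientation: [0.0, 0.186, 0.983, 0.0]
force: [0.4, 1.0, 0.2]
gripper_width: 0.33
grasp_force: 0.0
```

Request:
send_rows(commands=[[[-0.063,-0.049,0],[0,0,0],0.67],[[-0.063,-0.049,0],[0,0,0],0.67],[[-0.063,-0.049,0],[0,0,0],0.67],[[-0.063,-0.049,0],[0,0,0],0.67],[[-0.063,-0.049,0],[0,0,0],0.67],[[-0.063,-0.049,0],[0,0,0],0.67],[[-0.063,-0.049,0],[0,0,0],0.67],[[-0.063,-0.049,0],[0,0,0],0.67]])

```text
time: 2.83
tcp_pos: [525.5, 41.9, 281.8]
orientation: [0.0, 0.186, 0.983, 0.0]
force: [0.7, 0.9, -0.7]
gripper_width: 0.33
grasp_force: 0.0
```

Request:
send_rows(commands=[[[-0.063,-0.049,0],[0,0,0],0.67],[[0,0,0],[0,0,-0.0355],0.67],[[0,0,0],[0,0,-0.0355],0.67],[[0,0,0],[0,0,-0.0355],0.67],[[0,0,0],[0,0,-0.0355],0.67],[[0,0,0],[0,0,-0.0355],0.67],[[0,0,0],[0,0,-0.0355],0.67],[[0,0,0],[0,0,0],0.67]])

```text
time: 3.5
tcp_pos: [545.2, 9.5, 281.5]
orientation: [0.0, -0.148, 0.989, 0.0]
force: [0.2, -0.3, 0.9]
gripper_width: 0.329
grasp_force: 0.0
```

```bash
cat > st.py <<'E'
from h import *
from scipy.spatial.transform import Rotation as R
p=np.array([654,39,.295])
o=env.observe();q=o["orientation"];M=R.from_quat([q[1],q[2],q[3],q[0]]).as_matrix()
c,s=np.cos(p[2]),np.sin(p[2]);d=o["tcp_pos"]-[p[0],p[1],0]
print("t",o["time"],"tcp",o["tcp_pos"].round(1),"carrier xyz",np.round([c*d[0]+s*d[1],-s*d[0]+c*d[1],d[2]],1),"w",round(o["gripper_width"],3),"F",o["force"].round(1),"T",o["ft_torque"].round(2))
print("y-axis deg",np.degrees(np.arctan2(M[1,1],M[0,1])).round(2),"tool z",M[:,2].round(4),"q",o["joint_positions"].round(2), "carrier y",np.degrees(p[2])+90)
E
cat > pic.py <<'E'
import sys
from h import *
o=[]
for n,(u,v) in (("top",(250,170)),("scene",(270,140))):
    d=env.camera(n);im=cv2.resize(d["image"][v:v+120,u:u+100],None,fx=4,fy=4,interpolation=cv2.INTER_CUBIC);o.append(cv2.convertScaleAbs(im,alpha=1.7))
cv2.imwrite(f"pics/{sys.argv[1]}.png",np.hstack(o))
E
python3 st.py; python3 pic.py a1
```

```text
t 3.5 tcp [545.2   9.5 281.5] carrier xyz [-112.7    3.5  281.5] w 0.329 F [ 0.2 -0.3  0.9] T [ 0.02  0.05 -0.04]
y-axis deg 107.07 tool z [ 1.e-04  0.e+00 -1.e+00] q [ 0.02  0.19 -0.03  1.35  0.   -0.28] carrier y 106.90225495635929
```

View pics/a1.png

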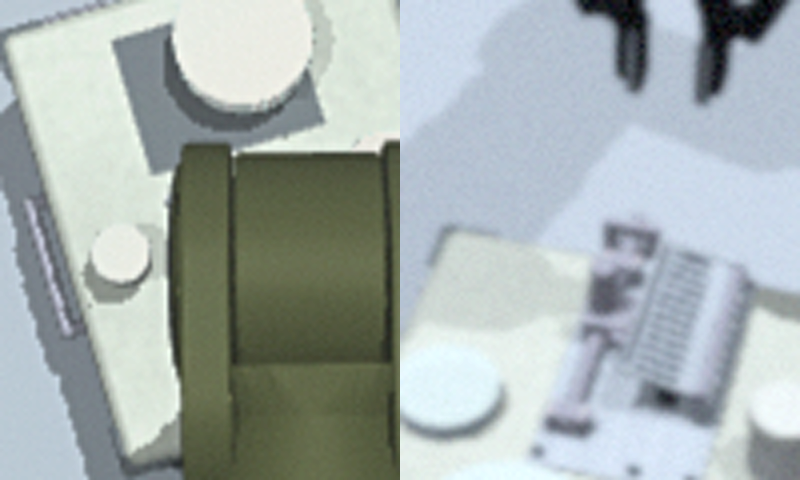

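Tool is aligned: the fingers straddle the catch/bolt line, with tips near crop (632,88) and (708,100). Lowering now.

Request:
send_rows(commands=[[[0,-0.007,0.06],[0,0,0],0.67],[[0,0,0.06],[0,0,0],0.67],[[0,0,0.04],[0,0,0],0.67],[[0,0,0],[0,0,0],0.67],[[0,0,0],[0,0,0],0.67]])

```text
time: 4.02
tcp_pos: [545.3, 6.3, 201.0]
orientation: [-0.001, -0.146, 0.989, 0.0]
force: [0.4, 0.7, -0.4]
gripper_width: 0.333
grasp_force: 0.0
```

```bash
python3 st.py; python3 pic.py a2
```

```text
t 4.0167 tcp [545.3   6.3 201. ] carrier xyz [-113.6    0.3  201. ] w 0.333 F [ 0.4  0.7 -0.4] T [-0.01  0.01 -0.04]
y-axis deg 106.83 tool z [-0.0022 -0.     -1.    ] q [ 0.01  0.21 -0.18  1.18  0.   -0.28] carrier y 106.90225495635929
```

View pics/a2.png

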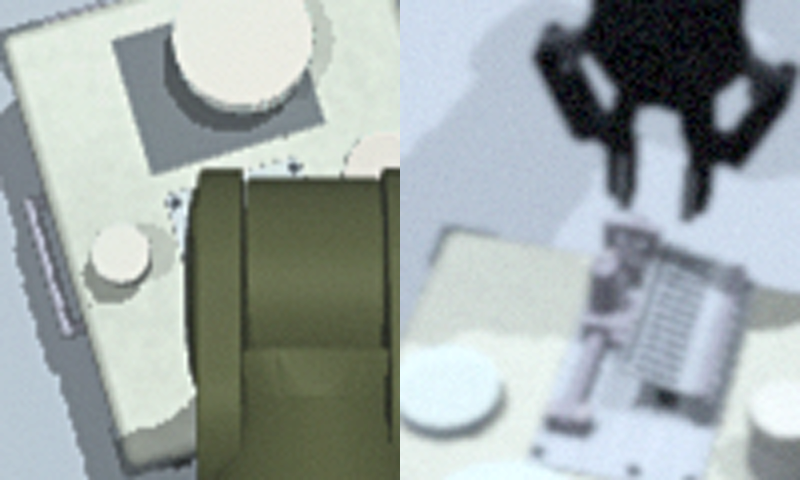

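Left fingertip (620,205) is over the bolt line and the right one (692,215) over the flap's front end. Pressing down in steps, watching the force.

Request:
send_rows(commands=[[[0,0,0.012],[0,0,0],0.67],[[0,0,0.012],[0,0,0],0.67],[[0,0,0],[0,0,0],0.67]])

```text
time: 4.37
tcp_pos: [546.0, 6.2, 189.0]
orientation: [-0.0, -0.147, 0.989, 0.0]
force: [-0.5, -1.1, 0.2]
gripper_width: 0.333
grasp_force: 0.0
```

Request:
send_rows(commands=[[[0,0,0.006],[0,0,0],0.67],[[0,0,0],[0,0,0],0.67]])

```text
time: 4.53
tcp_pos: [546.0, 6.3, 186.1]
orientation: [-0.0, -0.147, 0.989, 0.0]
force: [-0.3, 0.6, 0.2]
gripper_width: 0.328
grasp_force: 0.0
```

Request:
send_rows(commands=[[[0,0,0.006],[0,0,0],0.67],[[0,0,0],[0,0,0],0.67]])

```text
time: 4.7
tcp_pos: [546.0, 6.2, 183.1]
orientation: [-0.0, -0.147, 0.989, 0.0]
force: [-0.1, -1.0, -0.1]
gripper_width: 0.328
grasp_force: 0.0
```

Request:
send_rows(commands=[[[0,0,0.004],[0,0,0],0.67],[[0,0,0],[0,0,0],0.67]])

```text
time: 4.87
tcp_pos: [546.0, 6.2, 181.2]
orientation: [-0.0, -0.147, 0.989, 0.0]
force: [0.7, -0.1, -0.6]
gripper_width: 0.332
grasp_force: 0.0
```

Request:
send_rows(commands=[[[0,0,0.004],[0,0,0],0.67],[[0,0,0],[0,0,0],0.67]])

```text
time: 5.03
tcp_pos: [546.0, 6.2, 179.2]
orientation: [-0.0, -0.147, 0.989, 0.0]
force: [0.2, -0.2, -0.2]
gripper_width: 0.333
grasp_force: 0.0
```

Request:
send_rows(commands=[[[0,0,0.004],[0,0,0],0.67],[[0,0,0],[0,0,0],0.67]])

```text
time: 5.2
tcp_pos: [546.0, 6.3, 177.2]
orientation: [-0.0, -0.147, 0.989, 0.0]
force: [-0.3, 0.2, 1.1]
gripper_width: 0.333
grasp_force: 0.0
```

Request:
send_rows(commands=[[[0,0,0.003],[0,0,0],0.67],[[0,0,0],[0,0,0],0.67]])

```text
time: 5.37
tcp_pos: [546.0, 6.2, 175.8]
orientation: [-0.0, -0.147, 0.989, 0.0]
force: [0.1, 0.5, -0.5]
gripper_width: 0.331
grasp_force: 0.0
```

Request:
send_rows(commands=[[[0,0,0.003],[0,0,0],0.67],[[0,0,0],[0,0,0],0.67]])

```text
time: 5.53
tcp_pos: [546.0, 6.3, 174.3]
orientation: [-0.0, -0.147, 0.989, 0.0]
force: [0.2, -0.4, -0.3]
gripper_width: 0.333
grasp_force: 0.0
```

```bash
python3 st.py; python3 pic.py a3
```

```text
t 5.5333 tcp [546.    6.3 174.3] carrier xyz [-1.128e+02  1.000e-01  1.743e+02] w 0.333 F [ 0.2 -0.4 -0.3] T [-0.02  0.03  0.02]
y-axis deg 106.92 tool z [-3.e-04  0.e+00 -1.e+00] q [ 0.01  0.23 -0.23  1.12  0.   -0.28] carrier y 106.90225495635929
```

View pics/a3.png

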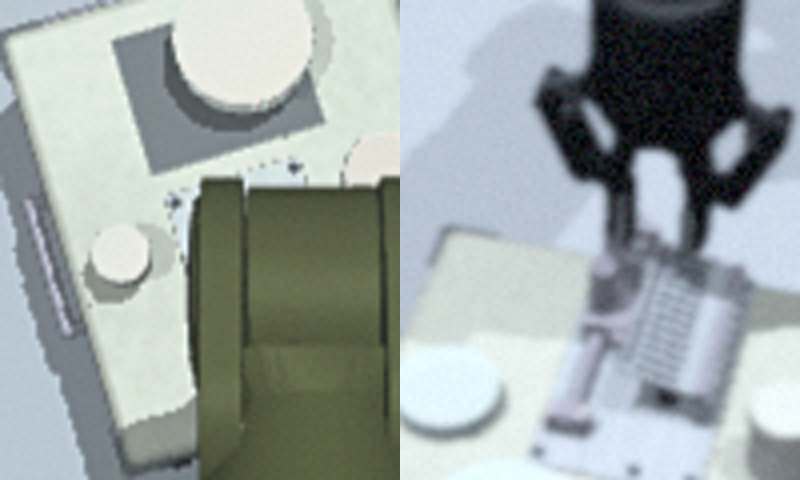

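```bash
python3 - <<'E'
from h import *
d=env.camera("scene");p=[654,39,.295]
pa=(np.array([690,250])-[400,0])/4+[270,140];pb=(np.array([620,246])-[400,0])/4+[270,140]
print(pa,pb)
for z in range(174,200,4):
    print(z,proj(d,W(p,[[-113,21,z],[-113,-21,z]])).round(1).tolist())
print("flap front corners rest",proj(d,W(p,[[-130,0,194],[-130,46,183],[-30,0,194],[-30,46,183]])).round(1).tolist())
E
```

```text
[342.5 202.5] [325.  201.5]
174 [[342.5, 212.2], [324.1, 208.7]]
178 [[342.6, 211.0], [324.1, 207.4]]
182 [[342.7, 209.7], [324.2, 206.1]]
186 [[342.8, 208.4], [324.2, 204.8]]
190 [[342.8, 207.1], [324.2, 203.5]]
194 [[342.9, 205.7], [324.3, 202.2]]
198 [[343.0, 204.4], [324.3, 200.9]]
flap front corners rest [[335.4, 198.8], [355.4, 206.2], [324.1, 230.8], [345.6, 238.7]]
```

Request:
send_rows(commands=[[[0,0,0.005],[0,0,0],0.67],[[0,0,0],[0,0,0],0.67]])

```text
time: 5.85
tcp_pos: [546.0, 6.2, 171.6]
orientation: [-0.0, -0.147, 0.989, 0.0]
force: [0.5, -0.5, 0.6]
gripper_width: 0.329
grasp_force: 0.0
```

Request:
send_rows(commands=[[[0,0,0.004],[0,0,0],0.67],[[0,0,0],[0,0,0],0.67]])

```text
time: 6.02
tcp_pos: [546.0, 6.3, 169.6]
orientation: [-0.0, -0.147, 0.989, 0.0]
force: [-0.1, 0.4, -0.3]
gripper_width: 0.328
grasp_force: 0.0
```

Request:
send_rows(commands=[[[0,0,0.004],[0,0,0],0.67],[[0,0,0],[0,0,0],0.67]])

```text
time: 6.18
tcp_pos: [546.0, 6.2, 167.6]
orientation: [-0.0, -0.147, 0.989, 0.0]
force: [0.2, 0.5, -0.8]
gripper_width: 0.332
grasp_force: 0.0
```

```bash
python3 - <<'E'
from h import *
d=env.camera("scene");u,v=300,165
im=cv2.resize(d["image"][v:v+75,u:u+80],None,fx=8,fy=8,interpolation=cv2.INTER_CUBIC);im=cv2.convertScaleAbs(im,alpha=1.7)
cv2.imwrite("pics/a4.png",im)
E
```

```text
(no output)
```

View pics/a4.png

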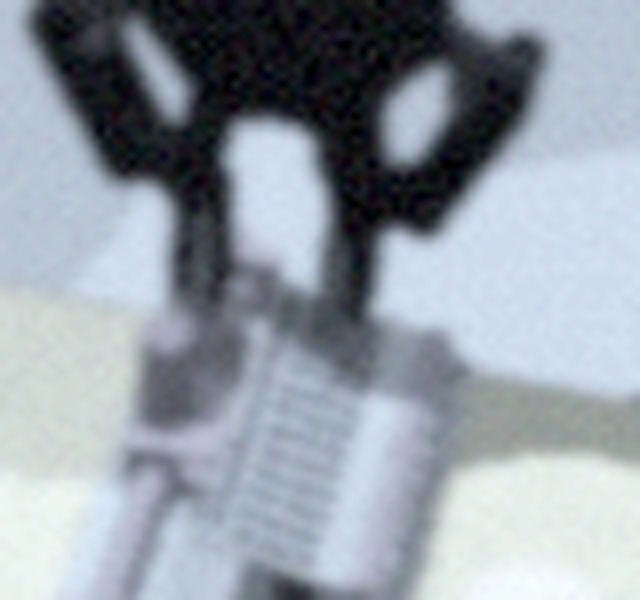

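```bash
python3 - <<'E'
from h import *
d=env.camera("scene");p=[654,39,.295]
for nm,x,y,z,a,b in (("a1",-112.7,3.5,281.5,(708,100),(632,88)),("a2",-113.6,.3,201,(692,215),(622,205)),("a3",-112.8,.1,174.3,(690,250),(620,246))):
    f=lambda q:(np.array(q)-[400,0])/4+[270,140]
    print(nm,f(a),f(b))
    for o in (0,13,22): print(o,proj(d,W(p,[[x+9,y+21,z+o],[x+9,y-21,z+o]])).round(1).tolist())
E
python3 st.py
```

```text
a1 [347. 165.] [328. 162.]
0 [[345.6, 178.0], [325.5, 174.4]]
13 [[346.0, 173.1], [325.7, 169.5]]
22 [[346.2, 169.6], [325.7, 166.0]]
a2 [343.   193.75] [325.5  191.25]
0 [[342.4, 206.0], [323.5, 202.5]]
13 [[342.6, 201.7], [323.6, 198.1]]
22 [[342.8, 198.6], [323.7, 195.0]]
a3 [342.5 202.5] [325.  201.5]
0 [[341.6, 215.0], [323.1, 211.5]]
13 [[341.9, 210.8], [323.2, 207.2]]
22 [[342.1, 207.8], [323.3, 204.3]]
t 6.2833 tcp [546.1   6.2 167.9] carrier xyz [-112.8    0.   167.9] w 0.336 F [-0.  -0.8  0.6] T [-0.05 -0.05  0.01]
y-axis deg 106.92 tool z [-2.e-04 -0.e+00 -1.e+00] q [ 0.01  0.23 -0.24  1.11 -0.   -0.28] carrier y 106.90225495635929
```

```bash
python3 - <<'E'
from h import *
im=cv2.imread("pics/scene0.png");d=env.camera("scene");t=env.camera("top")
r=np.array([.365,.931,0])
T=np.array([219.1,558.6,201.5])
for n,o,dd in (("tcp",T,d),):
  for dz in (0,13,35):
    print(dz,proj(d,[o+[0,0,dz]+r*50,o+[0,0,dz],o+[0,0,dz]-r*50]).round(1).tolist())
print("top",[proj(t,[T+[0,0,dz]+r*50,T+[0,0,dz],T+[0,0,dz]-r*50]).round(1).tolist() for dz in (0,13,35)])
a=cv2.resize(im[120:220,560:640],None,fx=5,fy=5,interpolation=cv2.INTER_CUBIC)
b=cv2.resize(cv2.imread("pics/top0.png")[280:480,0:80],None,fx=2.5,fy=2.5)
g=cv2.convertScaleAbs(d["image"][160:240,295:375],alpha=1.7);g=cv2.resize(g,None,fx=5,fy=5,interpolation=cv2.INTER_CUBIC)
p=[654,39,.295]
cv2.imwrite("pics/a5.png",np.hstack([cv2.convertScaleAbs(a,alpha=1.7)[:400],b[:400],g[:400]])[:,:800] if 0 else np.hstack([cv2.convertScaleAbs(a,alpha=2)[:400],g]))
E
```

```text
0 [[637.4, 221.5], [617.6, 208.6], [598.3, 196.2]]
13 [[640.4, 217.4], [620.3, 204.4], [600.8, 192.0]]
35 [[645.4, 210.3], [625.0, 197.3], [605.1, 184.8]]
top [[[85.5, 380.3], [103.5, 388.0], [121.7, 395.7]], [[83.4, 381.1], [101.6, 388.9], [119.9, 396.7]], [[79.7, 382.4], [98.2, 390.4], [116.8, 398.3]]]
```

View pics/a5.png

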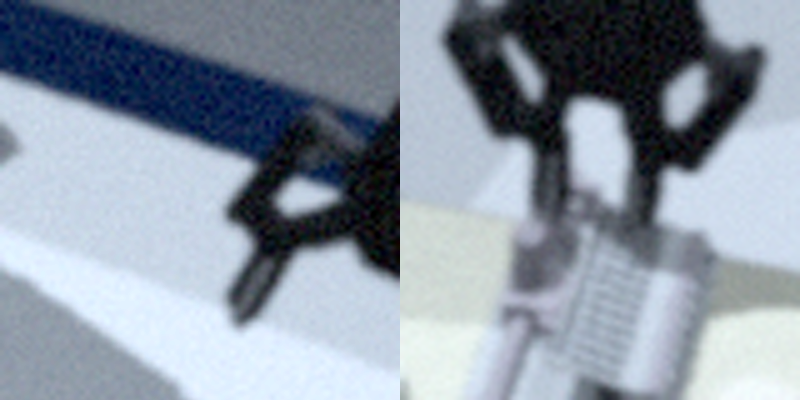

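The picture shows both tips still apparently above the bolt and flap, at (550,218) and (640,230), so I keep feeling downward.

Request:
send_rows(commands=[[[0,0,0.004],[0,0,0],0.67],[[0,0,0],[0,0,0],0.67]])

```text
time: 6.55
tcp_pos: [546.0, 6.2, 165.7]
orientation: [-0.0, -0.147, 0.989, 0.0]
force: [-0.5, -0.4, -0.2]
gripper_width: 0.331
grasp_force: 0.0
```

Request:
send_rows(commands=[[[0,0,0.003],[0,0,0],0.67],[[0,0,0],[0,0,0],0.67]])

```text
time: 6.72
tcp_pos: [546.0, 6.3, 164.2]
orientation: [-0.0, -0.147, 0.989, 0.0]
force: [-0.6, 0.2, 0.5]
gripper_width: 0.327
grasp_force: 0.0
```

```bash
python3 st.py
```

```text
t 6.7167 tcp [546.    6.3 164.2] carrier xyz [-1.128e+02  1.000e-01  1.642e+02] w 0.327 F [-0.6  0.2  0.5] T [-0.03  0.01 -0.03]
y-axis deg 106.93 tool z [-3.e-04 -0.e+00 -1.e+00] q [ 0.01  0.23 -0.24  1.1  -0.   -0.28] carrier y 106.90225495635929
```

Request:
send_rows(commands=[[[0,0,0.003],[0,0,0],0.67],[[0,0,0],[0,0,0],0.67]])

```text
time: 6.88
tcp_pos: [546.0, 6.3, 162.7]
orientation: [-0.0, -0.147, 0.989, 0.0]
force: [-0.2, 0.1, 0.3]
gripper_width: 0.329
grasp_force: 0.0
```

Request:
send_rows(commands=[[[0,0,0.003],[0,0,0],0.67],[[0,0,0],[0,0,0],0.67]])

```text
time: 7.05
tcp_pos: [546.0, 6.3, 161.2]
orientation: [-0.0, -0.147, 0.989, 0.0]
force: [0.8, 0.2, 1.0]
gripper_width: 0.327
grasp_force: 0.0
```

Request:
send_rows(commands=[[[0,0,0.003],[0,0,0],0.67],[[0,0,0],[0,0,0],0.67]])

```text
time: 7.22
tcp_pos: [546.3, 6.2, 160.0]
orientation: [0.0, -0.147, 0.989, -0.0]
force: [0.2, 0.2, 2.1]
gripper_width: 0.33
grasp_force: 0.6
```

Request:
send_rows(commands=[[[0,0,0.003],[0,0,0],0.67],[[0,0,0],[0,0,0],0.67]])

```text
time: 7.38
tcp_pos: [546.4, 6.0, 158.6]
orientation: [0.0, -0.147, 0.989, -0.0]
force: [-0.1, -0.7, 2.3]
gripper_width: 0.33
grasp_force: 1.3
```

```bash
python3 st.py
```

```text
t 7.3833 tcp [546.4   6.  158.6] carrier xyz [-112.6   -0.3  158.6] w 0.33 F [-0.1 -0.7  2.3] T [-0.16 -0.   -0.05]
y-axis deg 106.92 tool z [ 5.e-04 -6.e-04 -1.e+00] q [ 0.01  0.23 -0.25  1.08 -0.   -0.28] carrier y 106.90225495635929
```

Request:
send_rows(commands=[[[0,0,0.003],[0,0,0],0.67],[[0,0,0],[0,0,0],0.67]])

```text
time: 7.55
tcp_pos: [546.5, 5.9, 157.1]
orientation: [0.0, -0.147, 0.989, -0.0]
force: [0.2, -1.9, 4.1]
gripper_width: 0.328
grasp_force: 1.6
```

```bash
python3 st.py; python3 - <<'E'
from h import *
d=env.camera("scene")
cv2.imwrite("pics/s6.png",d["image"])
E
```

```text
t 7.55 tcp [546.5   5.9 157.1] carrier xyz [-112.5   -0.4  157.1] w 0.328 F [ 0.2 -1.9  4.1] T [-0.35  0.01 -0.02]
y-axis deg 106.91 tool z [ 7.e-04 -7.e-04 -1.e+00] q [ 0.01  0.23 -0.25  1.08 -0.   -0.28] carrier y 106.90225495635929
```

Request:
send_rows(commands=[[[0,0,0.003],[0,0,0],0.67],[[0,0,0],[0,0,0],0.67]])

```text
time: 7.77
tcp_pos: [546.5, 6.0, 155.6]
orientation: [0.0, -0.147, 0.989, -0.0]
force: [0.3, -2.5, 3.5]
gripper_width: 0.331
grasp_force: 1.9
```

Request:
send_rows(commands=[[[0,0,0.003],[0,0,0],0.67],[[0,0,0],[0,0,0],0.67]])

```text
time: 7.93
tcp_pos: [546.6, 5.9, 154.0]
orientation: [0.0, -0.147, 0.989, -0.0]
force: [0.5, -4.2, 4.6]
gripper_width: 0.329
grasp_force: 2.3
```

```bash
python3 st.py
```

```text
t 7.9333 tcp [546.6   5.9 154. ] carrier xyz [-112.4   -0.4  154. ] w 0.329 F [ 0.5 -4.2  4.6] T [-0.63 -0.23  0.01]
y-axis deg 106.91 tool z [ 8.e-04 -6.e-04 -1.e+00] q [ 0.01  0.24 -0.26  1.07 -0.   -0.28] carrier y 106.90225495635929
```

```bash
python3 - <<'E'
from h import *
d=env.camera("scene");u,v=305,170
f=lambda im:cv2.resize(cv2.convertScaleAbs(im[v:v+75,u:u+50],alpha=1.7),None,fx=8,fy=8,interpolation=cv2.INTER_CUBIC)
cv2.imwrite("pics/a7.png",np.hstack([f(cv2.imread("pics/scene0.png")),f(d["image"])]))
E
```

```text
(no output)
```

View pics/a7.png

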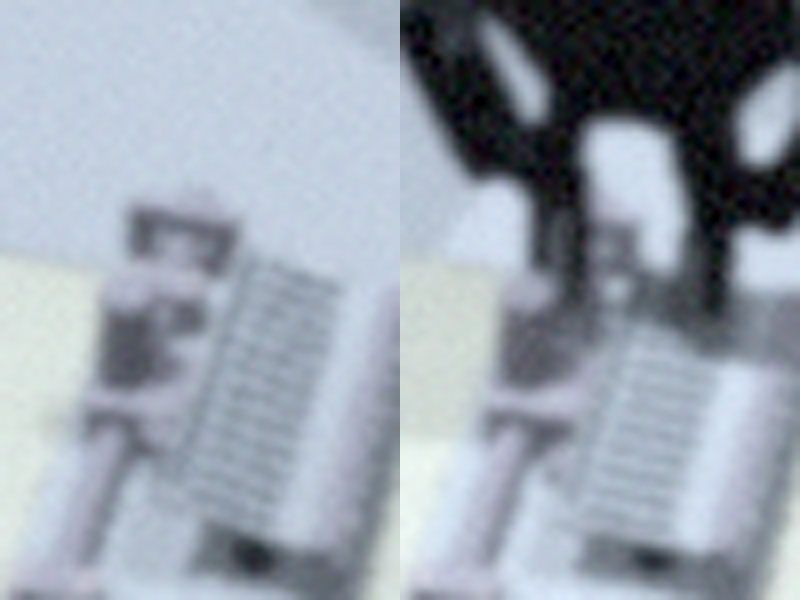

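Finger B is just in front of the knob, about 4 mm too far toward +y (right panel: 567 against 535). Finger A is on the flap. I shift −y and press further.

Request:
send_rows(commands=[[[0,-0.004,0.002],[0,0,0],0.67],[[0,-0.003,0.002],[0,0,0],0.67],[[0,0,0],[0,0,0],0.67]])

```text
time: 8.23
tcp_pos: [546.9, 5.2, 152.6]
orientation: [0.0, -0.148, 0.989, 0.003]
force: [-1.9, 5.1, 9.9]
gripper_width: 0.333
grasp_force: 4.7
```

```bash
python3 st.py
```

```text
t 8.2333 tcp [546.9   5.2 152.6] carrier xyz [-112.3   -1.2  152.6] w 0.333 F [-1.9  5.1  9.9] T [ 1.28  0.55 -0.02]
y-axis deg 106.98 tool z [-4.0e-04  5.4e-03 -1.0e+00] q [ 0.01  0.24 -0.26  1.07  0.01 -0.29] carrier y 106.90225495635929
```

Request:
send_rows(commands=[[[-0.006,0,0],[0,0,0],0.67],[[-0.006,0,0],[0,0,0],0.67],[[-0.006,0,0],[0,0,0],0.67],[[-0.006,0,0],[0,0,0],0.67],[[0,0,0],[0,0,0],0.67]])

```text
time: 8.65
tcp_pos: [555.8, 6.6, 152.4]
orientation: [-0.002, -0.147, 0.989, 0.001]
force: [-9.8, -2.3, 17.5]
gripper_width: 0.328
grasp_force: 8.4
```

```bash
python3 st.py
```

```text
t 8.65 tcp [555.8   6.6 152.4] carrier xyz [-103.4   -2.4  152.4] w 0.328 F [-9.8 -2.3 17.5] T [-0.08  2.32  0.16]
y-axis deg 106.96 tool z [-4.9e-03  5.0e-04 -1.0e+00] q [ 0.01  0.26 -0.23  1.08  0.   -0.28] carrier y 106.90225495635929
```

Request:
send_rows(commands=[[[-0.004,0,-0.001],[0,0,0],0.67],[[-0.004,0,0],[0,0,0],0.67],[[0,0,0],[0,0,0],0.67]])

```text
time: 8.9
tcp_pos: [559.0, 7.5, 152.5]
orientation: [-0.003, -0.147, 0.989, 0.0]
force: [-10.7, -2.3, 14.1]
gripper_width: 0.331
grasp_force: 7.7
```

```bash
python3 st.py
```

```text
t 8.9 tcp [559.    7.5 152.5] carrier xyz [-100.    -2.5  152.5] w 0.331 F [-10.7  -2.3  14.1] T [-0.27  2.41  0.14]
y-axis deg 106.95 tool z [-5.9e-03  1.0e-04 -1.0e+00] q [ 0.01  0.27 -0.22  1.09  0.   -0.28] carrier y 106.90225495635929
```

Request:
send_rows(commands=[[[-0.005,0,-0.001],[0,0,0],0.67],[[-0.005,0,0],[0,0,0],0.67],[[-0.005,0,0],[0,0,0],0.67],[[-0.005,0,0],[0,0,0],0.67],[[0,0,0],[0,0,0],0.67]])

```text
time: 9.32
tcp_pos: [569.1, 10.6, 152.7]
orientation: [-0.003, -0.147, 0.989, 0.001]
force: [-8.6, -1.4, 10.7]
gripper_width: 0.332
grasp_force: 6.2
```

```bash
python3 st.py
```

```text
t 9.3167 tcp [569.1  10.6 152.7] carrier xyz [-89.5  -2.5 152.7] w 0.332 F [-8.6 -1.4 10.7] T [-0.21  1.88  0.15]
y-axis deg 106.94 tool z [-5.4e-03  2.0e-04 -1.0e+00] q [ 0.02  0.28 -0.2   1.09  0.   -0.28] carrier y 106.90225495635929
```

Request:
send_rows(commands=[[[-0.005,0,0],[0,0,0],0.67],[[-0.005,0,0],[0,0,0],0.67],[[-0.005,0,0],[0,0,0],0.67],[[-0.005,0,0],[0,0,0],0.67],[[-0.005,0,0],[0,0,0],0.67],[[-0.005,0,0],[0,0,0],0.67],[[-0.005,0,0],[0,0,0],0.67],[[0,0,0],[0,0,0],0.67]])

```text
time: 9.98
tcp_pos: [585.8, 15.7, 152.7]
orientation: [-0.003, -0.147, 0.989, 0.001]
force: [-8.8, -1.6, 10.8]
gripper_width: 0.335
grasp_force: 6.0
```

```bash
python3 st.py; python3 -c "
from h import *
env.camera('scene');print([(r['at'],r['score']) for r in env.find_in('knob_top','scene')])"
```

```text
t 9.9833 tcp [585.8  15.7 152.7] carrier xyz [-72.1  -2.5 152.7] w 0.335 F [-8.8 -1.6 10.8] T [-0.16  1.93  0.14]
y-axis deg 106.95 tool z [-5.5e-03  3.0e-04 -1.0e+00] q [ 0.03  0.32 -0.16  1.1   0.   -0.27] carrier y 106.90225495635929
[([614.4, 5.7, 180.5], 0.88)]
```

The bolt is following. The knob was detected about 31 mm further back. I go on to its stop.

Request:
send_rows(commands=[[[-0.004,0,0],[0,0,0],0.67],[[-0.004,0,0],[0,0,0],0.67],[[0,0,0],[0,0,0],0.67]])

```text
time: 10.33
tcp_pos: [589.6, 16.8, 152.7]
orientation: [-0.003, -0.147, 0.989, 0.001]
force: [-8.4, -1.7, 10.8]
gripper_width: 0.334
grasp_force: 6.0
```

Request:
send_rows(commands=[[[-0.004,0,0],[0,0,0],0.67],[[-0.004,0,0],[0,0,0],0.67],[[0,0,0],[0,0,0],0.67]])

```text
time: 10.58
tcp_pos: [591.5, 17.4, 152.6]
orientation: [-0.004, -0.147, 0.989, 0.0]
force: [-15.8, -3.3, 15.0]
gripper_width: 0.329
grasp_force: 10.6
```

Request:
send_rows(commands=[[[-0.003,0,0],[0,0,0],0.67],[[0,0,0],[0,0,0],0.67]])

```text
time: 10.75
tcp_pos: [591.4, 17.4, 152.6]
orientation: [-0.006, -0.147, 0.989, -0.0]
force: [-17.8, -3.4, 19.3]
gripper_width: 0.328
grasp_force: 12.4
```

It's against the stop: x has stalled and the force rises. Release: straight up first, then back off from the knob, then up again.

Request:
send_rows(commands=[[[0,0,-0.006],[0,0,0],0.67],[[0,0,-0.006],[0,0,0],0.67],[[0,0,-0.008],[0,0,0],0.67],[[0,0,-0.012],[0,0,0],0.67],[[0,0,0],[0,0,0],0.67]])

```text
time: 11.17
tcp_pos: [591.4, 18.5, 165.9]
orientation: [-0.006, -0.147, 0.989, 0.001]
force: [-11.6, -0.7, -0.3]
gripper_width: 0.333
grasp_force: 5.6
```

Request:
send_rows(commands=[[[0.01,0,0],[0,0,0],0.67],[[0.014,0,0],[0,0,0],0.67],[[0,0,0],[0,0,0],0.67],[[0,0,-0.06],[0,0,0],0.67],[[0,0,-0.08],[0,0,0],0.67],[[0,0,-0.08],[0,0,0],0.67],[[0,0,0],[0,0,0],0.67]])

```text
time: 11.75
tcp_pos: [590.1, 15.0, 287.6]
orientation: [0.006, -0.147, 0.989, -0.001]
force: [0.5, -0.2, 1.0]
gripper_width: 0.331
grasp_force: 0.0
```

Request:
send_rows(commands=[[[0.06,0,0],[0,0,0],0.67],[[0.08,0,0],[0,0,0],0.67],[[0.08,0,0],[0,0,0],0.67],[[0,0,0],[0,0,0],0.67],[[0,0,0],[0,0,0],0.67]])

```text
time: 12.17
tcp_pos: [479.9, -17.5, 279.6]
orientation: [0.001, -0.147, 0.989, 0.0]
force: [0.7, -0.7, 0.8]
gripper_width: 0.326
grasp_force: 0.0
```

```bash
python3 st.py; python3 -c "
from h import *
for c in ('scene','top'):
    d=env.camera(c);cv2.imwrite(f'pics/end_{c}.png',d['image'])
    for n in ('knob_top','catch_pad','dish','pot','dishes'): print(c,n,[(r['at'],r['score']) for r in env.find_in(n,c)][:1])"
```

```text
t 12.1667 tcp [479.9 -17.5 279.6] carrier xyz [-183.    -3.4  279.6] w 0.326 F [ 0.7 -0.7  0.8] T [-0.01 -0.08  0.03]
y-axis deg 106.87 tool z [ 1.5e-03  3.0e-04 -1.0e+00] q [-0.04  0.06 -0.18  1.33  0.   -0.33] carrier y 106.90225495635929
scene knob_top [([616.2, 6.6, 177.5], 0.95)]
scene catch_pad [([576.8, 36.6, 185.8], 0.9)]
scene dish [([668.4, -46.1, 165.6], 0.89)]
scene pot [([622.3, 129.3, 196.6], 0.73)]
scene dishes [([766.1, 51.3, 202.3], 0.83)]
top knob_top [([612.6, 10.9, 171.2], 0.8)]
top catch_pad [([588.6, 47.9, 181.5], 0.82)]
top dish [([662.3, -55.0, 171.8], 0.65)]
top pot [([607.1, 120.8, 199.0], 0.75)]
top dishes [([751.3, 43.2, 199.6], 0.87)]
```

```bash
python3 - <<'E'
from h import *
p=[654,39,.295];d=env.camera("scene")
g=lambda f:cv2.cvtColor(cv2.imread(f),cv2.COLOR_BGR2GRAY)
A,B,C=g("pics/scene0.png"),g("pics/end_scene.png"),g("pics/s6.png")
q=proj(d,W(p,[[-85,20,189]]))[0]+[-1,2];x,y=q.astype(int)
for n,I in (("end",B),("pressed",C)):
    ph=cv2.phaseCorrelate(np.float32(A[y-12:y+14,x-6:x+12]),np.float32(I[y-12:y+14,x-6:x+12]))
    print(n,ph,np.abs(A[y-8:y+14,x-6:x+10].astype(float)-I[y-8:y+14,x-6:x+10]).mean())
k=(proj(d,W(p,[[-85,-20,195]]))[0]+[-1,2]).astype(int);T=A[k[1]-7:k[1]+8,k[0]-5:k[0]+6]
r=cv2.matchTemplate(B[k[1]-10:k[1]+35,k[0]-20:k[0]+20],T,cv2.TM_CCOEFF_NORMED);m=cv2.minMaxLoc(r)
print("knob px shift",np.array(m[3])-[15,3],m[1],"expected for 37mm",proj(d,W(p,[[-48,-20,195]]))[0]-proj(d,W(p,[[-85,-20,195]]))[0])
E
```

```text
end ((-0.3629893216299127, 0.378411936229508), 1.0442519295853352) 3.96875
pressed ((-0.058286240578512505, 0.9156760221189728), 0.7387261945033761) 11.377840909090908
knob px shift [-4 12] 0.9851148724555969 expected for 37mm [-4.43547846 11.96785458]
```

The knob has shifted by what 37 mm of travel predicts in the image, and the flap looks as it did at rest. Handing in.

```bash
python3 -c "
from rig import env
print(env.job_done())"
```

```text
the job is handed in; nothing more can be done
None
```

The job is handed in, with no verdict returned: the camera images show the bolt fully back (about 37 mm), the catch sprung up, and the dish, pot and dish stack where they stood; the lid and the things on the bench were not re-measured.

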